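Snap the breeder box lid shut

ROBOT

A 6-joint arm with a two-finger parallel gripper is mounted at the origin on the work surface. World frame = base frame: x ahead of the robot, y to its left, z up, the work surface at z = 0. Lengths are in mm, angles in rad, forces in N, time in s.
With the tool pointing down it reaches from about 275 to 775 mm from the base axis. Payload 14.6 kg.
Tool frame: the origin (TCP) lies midway between the tips of the shut fingers; the grasp point (between the pads) lies 19 mm behind it (arm.grasp_offset is the distance from the TCP to the grasp point, in mm); z points along the fingers, x is the direction in which the jaws open and shut, and the axes are right-handed (so a half turn about z gives the same grasp; the last joint's range is limited). The gripper opens to 85 mm and grips with 20 to 120 N. Pads are 22 mm wide; open, the fingers measure 114 mm over their backs; the gripper's body (76 mm by 85 mm) begins 54 mm behind the grasp point. The pads swing forward as they close: fully open they stand 13 mm farther back than shut.
Start: joints at [1.16, 0.263, -0.048, 1.259, 0, 1.415], TCP at [132.84, 507.919, 231.278] pointing down, gripper open.
Joint ranges: [-2.65, 2.65], [-0.89, 1.7], [-1.18, 1.37], [-2.13, 2.11], [-1.35, 1.29], [-3.14, 3.14]. Speed limits (rad/s): [1.89, 1.89, 2.57, 2.79, 3.14, 3.14].

INTERFACE

Orientations are given as a 3x3 rotation matrix whose columns are the frame's x, y, z axes.
In Python, from bench import monitor, capture, arm gives the robot as it stands.
- The arm moves only by the tool send_rows, never from a script. Its argument "moves" is a list that holds one entry, the list of rows, each a list of 5 numbers: the opening, from -1 (shut) to 1 (fully open), then the shift along the tool's x, y, z scaled (see below), then the turn about the tool's z scaled (see below). A call has 1 to 20 rows; each row shifts and turns the commanded pose from where the row before left it, along the tool's axes as they then stand; what a row does not reach is not made up. The controller multiplies each number of a shift by 0.05 m and each number of a turn by 0.08 rad. A row lasts 1/10 s, in which the tool goes at most 50 mm and 8.59 degrees, less where a joint would pass 70% of its speed; a pose out of reach is approached as far as the arm can. A call with a number of a shift or a turn outside -1 to 1 is refused whole. A call with a gripper value outside its range is refused whole. The fingers move at their own pace and stop on an object; "force" is the grip in N (left out, the last holds). Time passes only in rows, so rows that do not move let the fingers close. It gives the time, the measured TCP pose, the force and the opening at its end, in the units of the state.
- monitor.get_obs(): the state, without advancing time (a new reading comes with each control period).
- capture(name): name is "side" or "top"; returns a dict with "color" (400x640x3 uint8, red, green, blue), "fx", "fy", "cx", "cy" (pixels), "k1" (the pictures are not rectified: a ray, as slopes to the right and down, at radius r is drawn at 1 + k1 r^2 times it, then the intrinsics apply), "position" and "rotation" of the camera in the world. Camera axes: x right, y down, z forward; pixel columns grow to the right and rows downward; lengths in mm; the calibration is good to about 2 mm. A picture is of the moment at which its call begins. There is no depth.
- arm.hand_in(): hands the job in, once; it reports no verdict.
The state is a dict: "time_s": time; "joint_pos": joint angles; "joint_velocities": joint speeds; "effort": joint torques, N m; "ee_pos": TCP position; "orientation": TCP orientation; "contact_force": force on the tool from outside, world axes, zero at the start; "ft_torque": the same for the moment, N m; "gripper_width": finger opening in mm.
Only numpy, scipy, OpenCV 4.12 (cv2) and the standard library are available. Lean on these libraries where they do the work, as an engineer would, in place of code of your own. Each camera call takes 0.05 s, during which the arm holds its last target. There are 200 camera calls.

TASK

The lid of the yellow fry breeder box is only resting on its rim: press down each of its four white rim sections until every one has clicked fully shut. Only press: leave the box standing where it is without lifting, tipping or shoving it, leave the jar, the bottle and the scraper alone, and finish clear of everything.

Things in the scene. Friction and masses are not known exactly. Their poses are not given: they have to be found in the camera images.
- breeder_box: Yellow fry breeder box, loose, standing on the shelf; 120 mm (its x) by 170 mm (its y), lid included 80 mm tall when shut; about 0.7 kg. Origin at the centre of its underside, z up. The lid's grey centre panel (its top 74 mm above the underside) and four grey corner blocks (24 mm square, tops at 80 mm) are already seated. Between the corners the rim is four white sections, each 24 mm wide with a blue mark at its middle, that slide straight down and snap.
- front_pad (a point): Middle of the top face of the white rim section on the box's -x side (blue mark), the place to press; the section is 125 mm long and 24 mm wide. The point lies 88 mm above the box's underside while the section stands open and 80 mm when it is shut, flush with the corner blocks. It moves with the section.
- sec_front (a joint): How far the -x rim section is pressed down, in m: 0 standing open (8 mm proud), 0.008 fully shut (hard stop). Pressing it takes about 3 to 6 N over the first 3 mm and less after; let go before about 4 mm it springs back up, past about 5 mm it snaps home by itself and stays shut.
- back_pad (a point): Middle of the top face of the white rim section on the box's +x side (blue mark), the place to press; the section is 125 mm long and 24 mm wide. The point lies 88 mm above the box's underside while the section stands open and 80 mm when it is shut, flush with the corner blocks. It moves with the section.
- sec_back (a joint): How far the +x rim section is pressed down, in m: 0 standing open (8 mm proud), 0.008 fully shut (hard stop). Pressing it takes about 3 to 6 N over the first 3 mm and less after; let go before about 4 mm it springs back up, past about 5 mm it snaps home by itself and stays shut.
- left_pad (a point): Middle of the top face of the white rim section on the box's +y side (blue mark), the place to press; the section is 75 mm long and 24 mm wide. The point lies 88 mm above the box's underside while the section stands open and 80 mm when it is shut, flush with the corner blocks. It moves with the section.
- sec_left (a joint): How far the +y rim section is pressed down, in m: 0 standing open (8 mm proud), 0.008 fully shut (hard stop). Pressing it takes about 3 to 6 N over the first 3 mm and less after; let go before about 4 mm it springs back up, past about 5 mm it snaps home by itself and stays shut.
- right_pad (a point): Middle of the top face of the white rim section on the box's -y side (blue mark), the place to press; the section is 75 mm long and 24 mm wide. The point lies 88 mm above the box's underside while the section stands open and 80 mm when it is shut, flush with the corner blocks. It moves with the section.
- sec_right (a joint): How far the -y rim section is pressed down, in m: 0 standing open (8 mm proud), 0.008 fully shut (hard stop). Pressing it takes about 3 to 6 N over the first 3 mm and less after; let go before about 4 mm it springs back up, past about 5 mm it snaps home by itself and stays shut.
- media_jar_mid (a point): Bystander: clear jar of grey ceramic rings with a black lid, 68 mm across, 109 mm tall; this point is at its centre, half-way up. About 18 cm from the middle of the box, off one of its ends.
- food_bottle_mid (a point): Bystander: orange food bottle with a red cap, 48 mm across, 115 mm tall; this point is at its centre, half-way up. About 18 cm from the middle of the box, off its other end.
- scraper_mid (a point): Bystander: black algae scraper handle with a steel blade, lying flat, 200 mm long (along its y), 75 mm wide at the blade, 18 mm thick, on the far side of the box; the point is at the middle, 9 mm up.
Things that resemble listed ones, but are neither listed nor needed, are in the scene too. There is more than one size of the breeder_box; the job needs the larger.

How it is judged:
By the outcome, as a careful person would: the job done as asked, in the order asked, and still so for the second after the job is handed in, with the robot touching nothing.
It also fails if it takes over 56 s, if anything falls off the work surface, if the arm or the gripper's body presses on something with over 40 N, if the wrist force passes 120 N, or if a joint passes its speed limit or range.

## Working session

There is one attempt and no reset: what is moved stays moved. The work goes in short steps, Python scripts to look and compute and a tool call to move; the robot and the scene stay as the last step left them, time stands still between calls to the robot, and variables do not carry over. Pictures are saved under pics/ and viewed, about 8 in all and at most 12, crops included, and the job is handed in when it is done.

Besides the shell and the picture viewer there is one more tool, called after "Call:" as name([rows], argument=value, ...), one row to a line, values as JSON. send_rows: Moves the arm, as the interface text tells. Shifts and turns lie within -1 to 1; 1 stands for 0.05 m of shift or 0.08 rad of turn. Its arguments: {"type":"object","properties":{"moves":{"type":"array"},"force":{"type":"number"}},"required":["moves"]}

```bash
mkdir -p pics; cat > h.py <<'E'
import numpy as np, cv2
from bench import monitor, capture, arm
def snap(name,f):
    c=capture(name); cv2.imwrite(f,c["color"][:,:,::-1]); return c
def K(c): return np.array([[c["fx"],0,c["cx"]],[0,c["fy"],c["cy"]],[0,0,1.]])
def D(c): return np.array([c["k1"],0,0,0,0.])
def onplane(c,pts,z):
    p=np.array(pts,float).reshape(-1,1,2)
    n=cv2.undistortPoints(p,K(c),D(c)).reshape(-1,2)
    r=np.c_[n,np.ones(len(n))]@np.array(c["rotation"]).T
    o=np.array(c["position"]); t=(z-o[2])/r[:,2]
    return o+r*t[:,None]
def proj(c,P):
    R=np.array(c["rotation"]); q=(np.array(P,float).reshape(-1,3)-c["position"])@R
    return cv2.projectPoints(q.reshape(-1,1,3),np.zeros(3),np.zeros(3),K(c),D(c))[0].reshape(-1,2)
E
python3 - <<'E'
from h import *
for n in("top","side"):
    c=snap(n,f"pics/{n}0.png"); print(n,{k:np.round(v,3).tolist() for k,v in c.items() if k!="color"})
o=monitor.get_obs(); print(o)
E
```

```text
top {'fx': 382.554, 'fy': 382.554, 'cx': 318.534, 'cy': 200.492, 'k1': -0.078, 'position': [485.415, 41.98, 765.639], 'rotation': [[-0.018, -0.994, 0.107], [-1.0, 0.02, 0.019], [-0.021, -0.107, -0.994]]}
side {'fx': 436.451, 'fy': 436.451, 'cx': 328.691, 'cy': 205.081, 'k1': 0.015, 'position': [461.978, -549.161, 761.502], 'rotation': [[0.982, -0.145, 0.124], [-0.191, -0.731, 0.655], [-0.005, -0.667, -0.745]]}
{'time_s': 0.1, 'joint_pos': array([ 1.15972231e+00,  2.63483521e-01, -4.88756046e-02,  1.25938982e+00,
       -5.68214519e-05,  1.41550762e+00]), 'joint_velocities': array([-0.00029298, -0.00114498,  0.00115109,  0.00118582, -0.00044971,
       -0.00168448]), 'effort': array([ 2.06027333e-03, -6.38575172e+01,  3.85065973e+01,  9.98850621e-03,
       -1.89658513e-04,  1.32669368e-05]), 'ee_pos': array([132.74329136, 507.68645791, 230.86802855]), 'orientation': array([[ 2.53005066e-01,  9.67464898e-01, -3.28573507e-04],
       [ 9.67464487e-01, -2.53005263e-01, -8.95964714e-04],
       [-9.49945237e-04, -9.11995878e-05, -9.99999545e-01]]), 'contact_force': array([-0.28253002, -0.19941926,  0.01975379]), 'ft_torque': array([-0.01670062, -0.06734347, -0.00231847]), 'gripper_width': 85.25945476233271}
```

View pics/top0.png

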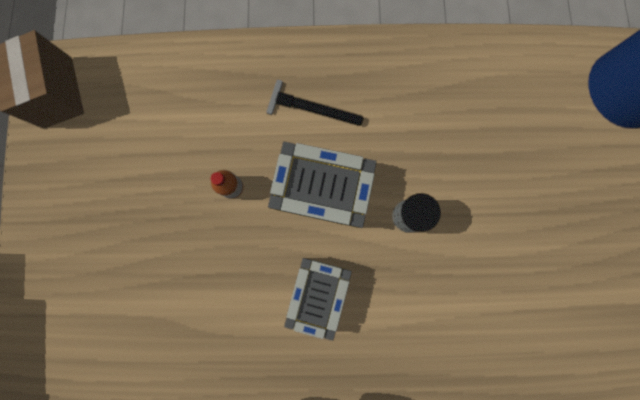

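View pics/side0.png

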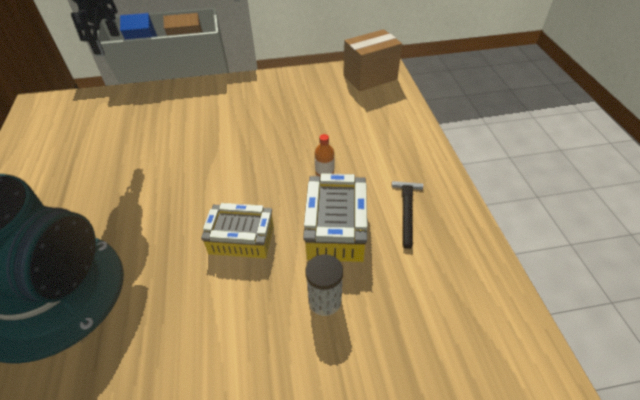

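Both pictures show two candidates. The larger box is at top (323,185) / side (337,215), between the bottle (224,182) and jar (420,212), with the scraper behind it. The smaller box is at top (318,300) / side (238,230). The larger one fits, and I'll confirm it in a crop.

```bash
python3 - <<'E'
from h import *
im=cv2.imread("pics/top0.png")[130:240,255:395]
cv2.imwrite("pics/crop0.png",cv2.resize(im,None,fx=5,fy=5,interpolation=cv2.INTER_CUBIC))
E
```

```text
(no output)
```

View pics/crop0.png

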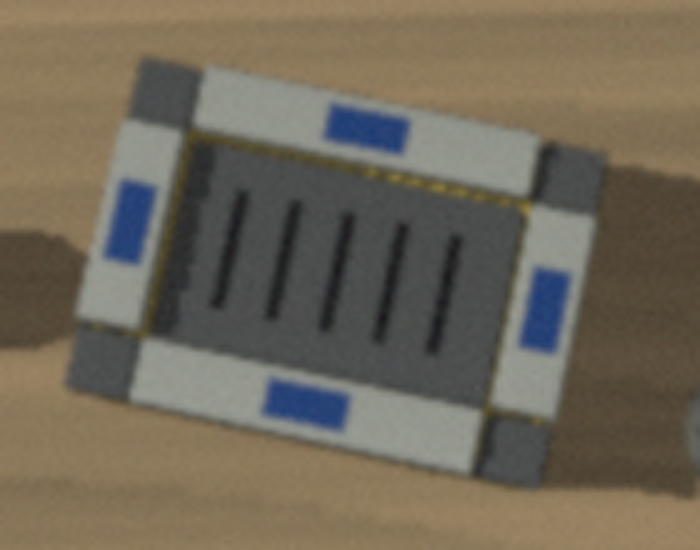

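The crop confirms the larger box, with all four sections open. Marks in crop pixels: back (366,129), left (130,222), front (306,404), right (545,310).

```bash
python3 - <<'E'
from h import *
c=capture("top"); s=capture("side")
m=(np.array([[366,129],[130,222],[306,404],[545,310]])+.5)/5-.5+[255,130]
P=onplane(c,m,88); print(P.round(1))
b,l,f,r=P
print("len",np.linalg.norm(b-f),np.linalg.norm(l-r),"ctr",P.mean(0))
print("yaw deg",np.degrees(np.arctan2(*(b-f)[1::-1])),np.degrees(np.arctan2(*(l-r)[1::-1]))-90)
print("side proj b l f r",proj(s,P).round(1).tolist())
q=onplane(s,[[361,203],[337,177.5],[312,202.5],[335,232]],88);print(q.round(1))
print("bottle,jar tops",onplane(c,[[217,178]],115).round(),onplane(c,[[420,212]],109).round())
o=monitor.get_obs();R=o["orientation"];print("time",o["time_s"])
yaw=np.arctan2(*(P[0]-P[2])[1::-1]);print(yaw)
print("tool x angle",np.arctan2(R[1,0],R[0,0]))
E
```

```text
[[639.9  36.6  88. ]
 [607.6 122.2  88. ]
 [540.7  59.9  88. ]
 [572.7 -26.   88. ]]
len 101.87342963161147 152.2277358376164 ctr [590.22127216  48.17476765  88.        ]
yaw deg -13.243743425263231 -13.278653580735735
side proj b l f r [[360.3, 202.7], [336.7, 176.5], [311.4, 201.4], [334.6, 230.8]]
[[641.1  35.4  88. ]
 [607.6 119.   88. ]
 [541.5  56.7  88. ]
 [572.8 -29.1  88. ]]
bottle,jar tops [[598. 230. 115.]] [[ 533. -120.  109.]]
time 0.2
-0.23114692806019493
tool x angle 1.3150033950195221
```

Call:
send_rows([
  [[-1,0,0,0,-0.305],[-1,-0.3,0.61,0,0],[-1,-0.3,0.61,0,0],[-1,-0.3,0.61,0,0],[-1,-0.3,0.61,0,0],[-1,-0.3,0.61,0,0],[-1,-0.3,0.61,0,0],[-1,-0.3,0.61,0,0],[-1,-0.3,0.61,0,0],[-1,-0.3,0.61,0,0],[-1,-0.3,0.61,0,0],[-1,-0.3,0.61,0,0],[-1,-0.3,0.61,0,0],[-1,-0.3,0.61,0,0],[-1,-0.3,0.61,0,0],[-1,-0.3,0.61,0,0],[-1,-0.3,0.61,0,0],[-1,-0.3,0.61,0,0],[-1,-0.3,0.61,0,0],[-1,0,0,0,0]],
])

```text
time_s: 2.2
ee_pos: [607.7, 116.7, 230.2]
orientation: [[0.231, 0.973, -0.0], [0.973, -0.231, -0.001], [-0.001, -0.0, -1.0]]
contact_force: [-0.7, -0.1, -0.3]
gripper_width: -0.1
```

Call:
send_rows([
  [[-1,0,0,0.5,0],[-1,0,0,0.5,0],[-1,0,0,0.5,0],[-1,0,0,0.5,0],[-1,0,0,0.5,0],[-1,0,0,0.1,0],[-1,0,0,0,0],[-1,0,0,0,0]],
])

```text
time_s: 3.0
ee_pos: [605.8, 119.4, 102.5]
orientation: [[0.229, 0.973, 0.001], [0.973, -0.229, 0.0], [0.0, 0.001, -1.0]]
contact_force: [-0.4, -0.1, 0.4]
gripper_width: 0.2
```

```bash
python3 - <<'E'
from h import *
c=snap("side","pics/s1.png")
im=cv2.imread("pics/s1.png")[120:270,270:420]
cv2.imwrite("pics/s1c.png",cv2.resize(im,None,fx=4,fy=4,interpolation=cv2.INTER_CUBIC))
o=monitor.get_obs();print(o["ee_pos"],proj(c,o["ee_pos"]))
E
```

```text
[605.95401696 119.36594737 102.67298893] [[336.29114274 172.6480375 ]]
```

View pics/s1c.png

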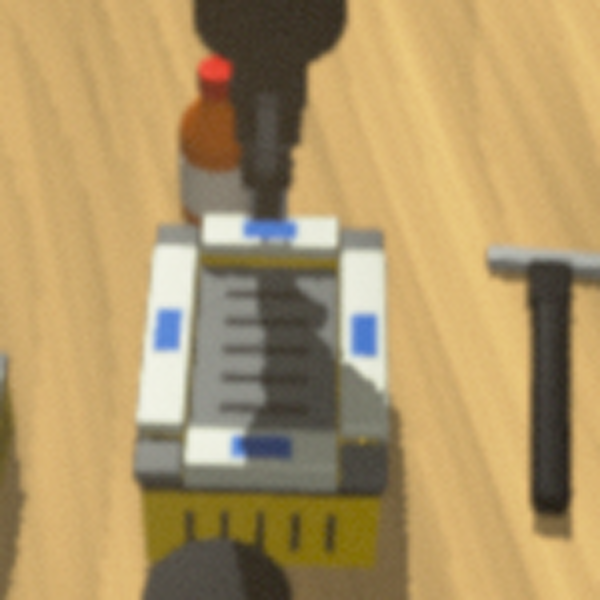

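The tip is at crop (262,215), just above the far (+y) mark at (270,230). Projected down, it lands on that mark, so I'll press in small steps.

Call:
send_rows([
  [[-1,0,0,0.12,0],[-1,0,0,0.12,0],[-1,0,0,0.04,0],[-1,0,0,0.04,0],[-1,0,0,0,0]],
])

```text
time_s: 3.55
ee_pos: [605.2, 119.2, 85.1]
orientation: [[0.229, 0.973, -0.0], [0.973, -0.229, 0.0], [-0.0, -0.0, -1.0]]
contact_force: [-0.5, -0.2, 1.3]
gripper_width: -0.0
```

Call:
send_rows([
  [[-1,0,0,0.04,0],[-1,0,0,0,0]],
])

```text
time_s: 3.75
ee_pos: [605.2, 119.2, 83.1]
orientation: [[0.229, 0.973, -0.0], [0.973, -0.229, -0.0], [-0.0, -0.0, -1.0]]
contact_force: [-0.4, 0.5, 0.4]
gripper_width: -0.1
```

Call:
send_rows([
  [[-1,0,0,0.04,0],[-1,0,0,0,0]],
])

```text
time_s: 3.95
ee_pos: [605.2, 119.2, 81.0]
orientation: [[0.229, 0.973, -0.0], [0.973, -0.229, -0.0], [-0.0, -0.0, -1.0]]
contact_force: [0.5, 0.7, 0.7]
gripper_width: -0.0
```

Call:
send_rows([
  [[-1,0,0,0.02,0],[-1,0,0,0,0]],
])

```text
time_s: 4.15
ee_pos: [605.2, 119.2, 80.2]
orientation: [[0.229, 0.973, -0.0], [0.973, -0.229, -0.0], [-0.0, -0.0, -1.0]]
contact_force: [0.3, 0.1, 0.0]
gripper_width: 0.3
```

Call:
send_rows([
  [[-1,0,0,0.02,0],[-1,0,0,0,0]],
])

```text
time_s: 4.35
ee_pos: [605.4, 119.2, 79.8]
orientation: [[0.229, 0.973, 0.001], [0.973, -0.229, -0.0], [0.0, 0.001, -1.0]]
contact_force: [-3.2, -0.6, 7.1]
gripper_width: -0.1
```

Call:
send_rows([
  [[-1,0,0,0.02,0],[-1,0,0,0,0]],
])

```text
time_s: 4.55
ee_pos: [605.4, 119.2, 79.4]
orientation: [[0.229, 0.973, 0.001], [0.973, -0.229, 0.0], [0.0, 0.001, -1.0]]
contact_force: [-5.5, -0.4, 16.2]
gripper_width: -0.3
```

The hard stop is at z≈80 with 16 N, so the left section is shut. Next I'll lift and go over to the back pad.

Call:
send_rows([
  [[-1,0,0,-0.1,0],[-1,0,0,-0.3,0],[-1,0,0,-0.4,0],[-1,-0.37,0.25,0,0],[-1,-0.37,0.25,0,0],[-1,-0.37,0.25,0,0],[-1,-0.37,0.25,0,0],[-1,0,0,0,0],[-1,0,0,0,0]],
])

```text
time_s: 5.45
ee_pos: [636.9, 35.6, 118.2]
orientation: [[0.23, 0.973, -0.0], [0.973, -0.23, 0.0], [0.0, -0.0, -1.0]]
contact_force: [-0.6, 1.0, -0.7]
gripper_width: 0.1
```

```bash
python3 - <<'E'
from h import *
c=snap("side","pics/s2.png")
im=cv2.imread("pics/s2.png")[120:270,270:420]
cv2.imwrite("pics/s2c.png",cv2.resize(im,None,fx=4,fy=4,interpolation=cv2.INTER_CUBIC))
o=monitor.get_obs();print(o["ee_pos"],proj(c,o["ee_pos"]))
E
```

```text
[636.76642396  36.04182834 118.21937314] [[359.57970359 193.09146186]]
```

View pics/s2c.png

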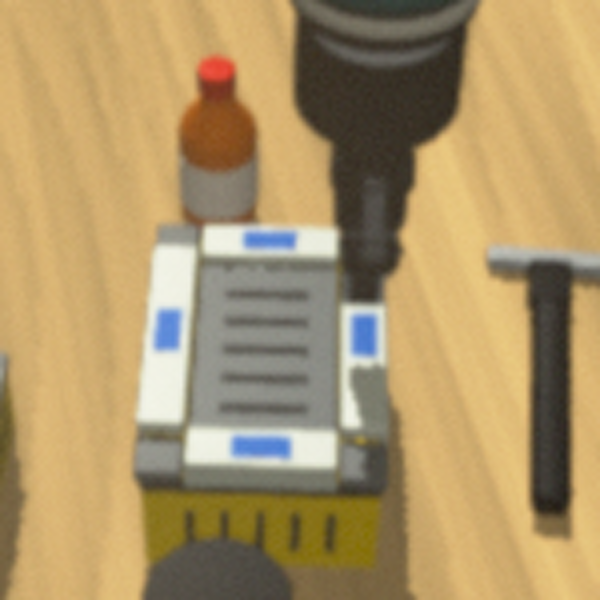

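The far section's mark dropped from row 230 to 240, flush with the corners, and the box has not moved. The tip at (365,295) hangs over the back mark at (364,335).

Call:
send_rows([
  [[-1,0,0,0.3,0],[-1,0,0,0.2,0],[-1,0,0,0.08,0],[-1,0,0,0.04,0],[-1,0,0,0.04,0],[-1,0,0,0.04,0],[-1,0,0,0.04,0],[-1,0,0,0,0]],
])

```text
time_s: 6.3
ee_pos: [637.0, 35.6, 81.1]
orientation: [[0.229, 0.973, -0.0], [0.973, -0.229, -0.0], [-0.0, -0.0, -1.0]]
contact_force: [0.4, 0.3, -0.3]
gripper_width: 0.2
```

Call:
send_rows([
  [[-1,0,0,0.02,0],[-1,0,0,0,0]],
])

```text
time_s: 6.5
ee_pos: [637.0, 35.7, 80.2]
orientation: [[0.229, 0.973, -0.0], [0.973, -0.229, -0.0], [-0.0, -0.0, -1.0]]
contact_force: [0.2, -0.2, -0.1]
gripper_width: 0.1
```

Call:
send_rows([
  [[-1,0,0,0.02,0],[-1,0,0,0,0]],
])

```text
time_s: 6.7
ee_pos: [637.0, 35.7, 79.8]
orientation: [[0.229, 0.973, 0.001], [0.973, -0.229, -0.0], [-0.0, 0.001, -1.0]]
contact_force: [-2.2, 0.9, 6.9]
gripper_width: 0.1
```

Call:
send_rows([
  [[-1,0,0,0.01,0],[-1,0,0,-0.1,0],[-1,0,0,-0.3,0],[-1,0,0,-0.4,0],[-1,-0.365,-0.24,0,0],[-1,-0.365,-0.24,0,0],[-1,-0.365,-0.24,0,0],[-1,-0.365,-0.24,0,0],[-1,0,0,0,0],[-1,0,0,0,0]],
])

```text
time_s: 7.7
ee_pos: [573.8, -24.5, 119.1]
orientation: [[0.23, 0.973, 0.001], [0.973, -0.23, 0.0], [0.0, 0.001, -1.0]]
contact_force: [0.0, -0.9, 0.4]
gripper_width: 0.1
```

Call:
send_rows([
  [[-1,0,0,0.3,0],[-1,0,0,0.2,0],[-1,0,0,0.08,0],[-1,0,0,0.04,0],[-1,0,0,0.04,0],[-1,0,0,0.04,0],[-1,0,0,0.04,0],[-1,0,0,0,0]],
])

```text
time_s: 8.5
ee_pos: [573.6, -24.4, 81.6]
orientation: [[0.229, 0.973, 0.0], [0.973, -0.229, -0.0], [-0.0, 0.0, -1.0]]
contact_force: [-0.2, 0.2, -0.1]
gripper_width: 0.2
```

Call:
send_rows([
  [[-1,0,0,0.02,0],[-1,0,0,0,0]],
])

```text
time_s: 8.7
ee_pos: [573.5, -24.4, 80.7]
orientation: [[0.229, 0.973, -0.0], [0.973, -0.229, -0.0], [-0.0, -0.0, -1.0]]
contact_force: [0.0, 0.7, -0.4]
gripper_width: 0.3
```

Call:
send_rows([
  [[-1,0,0,0.02,0],[-1,0,0,0,0]],
])

```text
time_s: 8.9
ee_pos: [573.6, -24.4, 79.9]
orientation: [[0.229, 0.973, 0.0], [0.973, -0.229, -0.0], [-0.0, 0.0, -1.0]]
contact_force: [-0.3, 0.1, 3.9]
gripper_width: -0.0
```

Stop reached on the right pad. Next is the front pad, from box (0,−73) to (−48,0).

Call:
send_rows([
  [[-1,0,0,0.015,0],[-1,0,0,-0.1,0],[-1,0,0,-0.3,0],[-1,0,0,-0.4,0],[-1,0.365,-0.24,0,0],[-1,0.365,-0.24,0,0],[-1,0.365,-0.24,0,0],[-1,0.365,-0.24,0,0],[-1,0,0,0,0],[-1,0,0,0,0]],
])

```text
time_s: 9.9
ee_pos: [543.6, 57.9, 119.2]
orientation: [[0.229, 0.974, 0.0], [0.974, -0.229, -0.0], [-0.0, 0.0, -1.0]]
contact_force: [0.3, 0.4, -0.2]
gripper_width: -0.4
```

Call:
send_rows([
  [[-1,0,0,0.3,0],[-1,0,0,0.2,0],[-1,0,0,0.08,0],[-1,0,0,0.04,0],[-1,0,0,0.04,0],[-1,0,0,0.04,0],[-1,0,0,0.04,0],[-1,0,0,0,0]],
])

```text
time_s: 10.7
ee_pos: [543.6, 57.8, 81.9]
orientation: [[0.229, 0.973, -0.0], [0.973, -0.229, 0.0], [0.0, -0.0, -1.0]]
contact_force: [0.2, 0.8, -0.4]
gripper_width: -0.4
```

Call:
send_rows([
  [[-1,0,0,0.02,0],[-1,0,0,0,0]],
])

```text
time_s: 10.9
ee_pos: [543.6, 57.8, 81.0]
orientation: [[0.229, 0.973, 0.0], [0.973, -0.229, 0.0], [0.0, 0.0, -1.0]]
contact_force: [0.2, -0.6, 0.3]
gripper_width: -0.2
```

Call:
send_rows([
  [[-1,0,0,0.02,0],[-1,0,0,0,0]],
])

```text
time_s: 11.1
ee_pos: [543.6, 57.7, 80.0]
orientation: [[0.229, 0.973, 0.0], [0.973, -0.229, 0.0], [0.0, 0.0, -1.0]]
contact_force: [0.3, 0.4, 0.0]
gripper_width: 0.2
```

Another 1 mm to confirm the stop, then I'll lift well clear and retreat.

Call:
send_rows([
  [[-1,0,0,0.02,0],[-1,0,0,0,0]],
])

```text
time_s: 11.3
ee_pos: [543.7, 57.8, 79.7]
orientation: [[0.229, 0.973, 0.001], [0.973, -0.229, 0.0], [0.0, 0.001, -1.0]]
contact_force: [-3.3, -0.5, 10.8]
gripper_width: -0.2
```

Call:
send_rows([
  [[-1,0,0,-0.1,0],[-1,0,0,-0.4,0],[-1,0,0,-0.6,0],[-1,0,0,-0.6,0],[-1,0,0,-0.6,0],[-1,0,0,-0.6,0],[-1,0.5,-0.5,0,0],[-1,0.6,-0.5,0,0],[-1,0.6,-0.5,0,0],[-1,0.6,-0.5,0,0],[-1,0.6,-0.5,0,0],[-1,0.6,-0.4,0,0],[-1,0.6,-0.3,0,0],[-1,0.6,-0.3,0,0],[-1,0.6,-0.3,0,0],[-1,0.6,-0.3,0,0],[-1,0,0,0,0],[-1,0,0,0,0]],
])

```text
time_s: 13.1
ee_pos: [411.3, 392.2, 223.8]
orientation: [[0.228, 0.974, -0.0], [0.974, -0.228, -0.0], [-0.001, -0.0, -1.0]]
contact_force: [0.1, 0.2, -0.3]
gripper_width: -0.2
```

```bash
python3 - <<'E'
from h import *
a=snap("side","pics/s3.png"); b=snap("top","pics/t3.png")
i=cv2.resize(cv2.imread("pics/s3.png")[150:250,290:390],None,fx=4,fy=4,interpolation=cv2.INTER_CUBIC)
j=cv2.resize(cv2.imread("pics/t3.png")[135:235,268:368+12],None,fx=3.57,fy=4,interpolation=cv2.INTER_CUBIC)
j=cv2.resize(j,(400,400)) if j.shape[0]!=400 else j
cv2.imwrite("pics/c3.png",np.hstack([i,j])[:, :800])
print(monitor.get_obs()["ee_pos"],monitor.get_obs()["time_s"])
E
```

```text
[411.79252519 391.19116645 224.0863204 ] 13.2
```

View pics/c3.png

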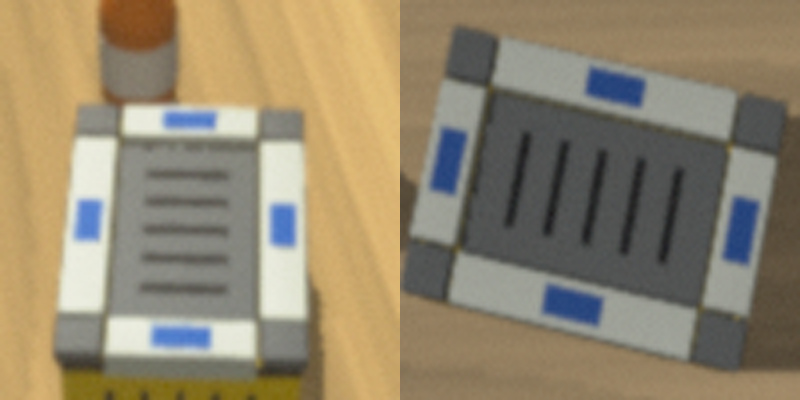

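View pics/s3.png

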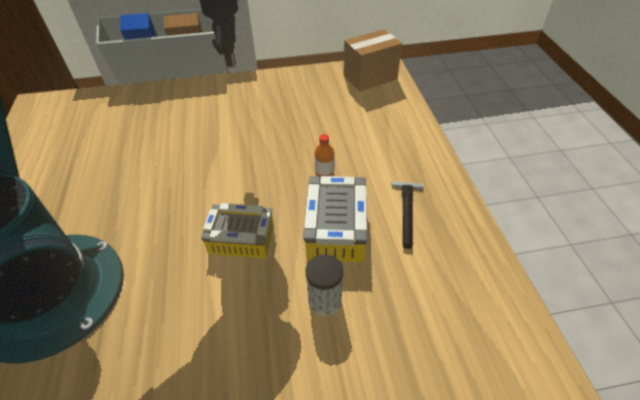

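In both crops all four white sections lie flush with the corner blocks; the marks in the side crop are at (190,120), (88,220), (283,225) and (181,337). The box, jar, bottle, scraper and small box are where they started, and the arm is clear.

```bash
python3 -c "
from bench import arm
print(arm.hand_in())"
```

```text
the job is handed in; nothing more can be done
None
```

I pressed all four white rim sections of the larger yellow box shut with the closed fingertips, in the order left, back, right, front. I then retreated to about (411, 391, 224) mm, clear of everything, and handed in at about 13 s.

- **Shut:** each press ended on a hard stop at about z = 80 mm. The highest contact forces I read were 4–16 N per section. The final side and top pictures show all four sections flush with the corner blocks.
- **Undisturbed:** the box, jar, bottle, scraper and small box look unmoved in the final pictures.
- **Disagreement:** the blue marks measured about 6 mm farther apart than the box dimensions imply (102 and 152 mm against 96 and 146 mm). I aimed from the box centre instead, and that worked. No check failed.

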